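# Bring the drink can round on the table carousel

## Robot

A 6-joint arm with a two-finger parallel gripper is mounted at the origin on the work surface; the furniture and walls round the work are solid. World frame = base frame: x ahead of the robot, y to its left, z up, the work surface at z = 0. Lengths are in m, angles in degrees, forces in N, time in s.
With the tool pointing down it reaches from about 0.4 to 0.825 m from the base axis. Payload 7 kg.
Tool frame: the origin (TCP) lies on the centre line of the jaws, within the pads' length; the fingertips stand 19 mm ahead of it and the grasp point (between the pads) is the TCP; z points along the fingers, y is the line along which they close (so a half turn about z gives the same grasp; the last joint's range is limited). The gripper opens to 88 mm and grips with 3 to 60 N. Pads are 19 mm wide; open, the fingers measure 130 mm over their backs; the gripper's body (78 mm by 193 mm) begins 47 mm behind the grasp point.
Start: joints at [-48.065, 20.546, 0.682, 0, -70.136, -16.507], TCP at [0.29, -0.61, 0.246] pointing down, gripper open.
Joint ranges: [-176.03, 176.03], [-82.01, 121.73], [-58.28, 71.71], [-173.87, 95.51], [-174.79, -0.11], [-173.66, 173.66]. Speed limits (degrees/s): [136.94, 136.94, 172.46, 180, 180, 180].

## Interface

Orientations are given as [roll, pitch, yaw] about the fixed x, y, z axes, in that order (R = Rz(yaw) Ry(pitch) Rx(roll)).
In Python, from plant import get_state, capture, close_job gives the robot as it stands.
- The arm moves only by the tool apply_moves, never from a script. Its argument "targets" is a list of rows, each a list of 7 numbers: the opening, from 0 (shut) to 1 (fully open), then the shift along the tool's x, y, z normalised to -1 to 1, where 1 is 1000 mm, then the turn, a rotation vector about the tool's x, y, z normalised to -1 to 1, where 1 is 90 degrees. In form: [[claw, tx, ty, tz, ax, ay, az], ...]. A call has 1 to 20 rows; each row shifts and turns the commanded pose from where the row before left it, along the tool's axes as they then stand; what a row does not reach is not made up. A row lasts 1/12 s, in which the tool goes at most 41.7 mm and 7.16 degrees, less where a joint would pass 70% of its speed; a pose out of reach is approached as far as the arm can. A call with a number of a shift or a turn outside -1 to 1 is refused whole. A call with a gripper value outside its range is refused whole. The fingers move at their own pace and stop on an object; "newtons" is the grip in N (left out, the last holds). Time passes only in rows, so rows that do not move let the fingers close. It gives the time, the measured TCP pose, the force, the opening and the grip force at its end, in the units of the state.
- get_state(): the state, without advancing time (a new reading comes with each control period).
- capture(name): name is "scene" or "top"; returns a dict with "frame" (480x640x3 uint8, red, green, blue), "range_z" (480x640 float32, m along the optical axis (not along the pixel's ray), 0 where there is no reading), "camera_matrix" (3x3 intrinsics, pixels), "T" (4x4, takes a point from camera to world coordinates). Camera axes: x right, y down, z forward; pixel columns grow to the right and rows downward; lengths in m; the calibration is good to about 2 mm. A picture is of the moment at which its call begins.
- close_job(): hands the job in; it is judged then, once.
The state is a dict: "time_s": time; "joints": joint angles; "qd": joint speeds; "joint_torque": joint torques, N m; "tcp_pos": TCP position; "eef_rot": TCP orientation; "contact_force": force on the tool from outside, world axes, zero at the start; "moment": the same for the moment, N m; "gripper_width": finger opening in m; "gripper_force": force on a finger pad.
Only numpy, scipy, OpenCV 4.12 (cv2) and the standard library are available. Lean on these libraries where they do the work, as an engineer would, in place of code of your own. Each camera call takes 0.05 s, during which the arm holds its last target. There are 200 camera calls.

## Task

Push the wooden table carousel round gently by the finger notches in its rim, until the silver drink can stands at the front, in line with the red marker on the foot. Leave the tray standing still with all three things upright on it, without touching them, and take the hand away; disturb nothing else on the table.

Things in the scene. Friction and masses are not known exactly. Their poses are not given: they have to be found in the camera images.
- carousel_base: fixed foot of the carousel, a dark steel disc of 270 mm diameter under the tray, screwed to the table. Origin on the turning axis at table height, z up. Its front marker, a flat red tab 44 mm wide and 10 mm high with a white line, lies on the table along the foot's -x axis, 200 to 258 mm from the axis, and does not turn with the tray; it faces the robot to within about 30 degrees
- carousel (a joint): turning angle of the tray in rad, growing anticlockwise seen from above, no end stops. It turns stiffly (about 0.2 N m, 1 to 2 N at the rim) and stays where it is left
- tray_top (a point): centre of the turning tray's top, on the axis, 60 mm above the table. The tray is a pale wooden disc, 400 mm over its rim lobes, 30 mm thick (underside 30 mm above the table), with a cork-coloured middle. Its rim has six equal finger notches, 60 degrees apart, between rounded lobes 125 mm wide
- notch (a point): middle of one of the six notches, at the height of the tray's top, 182 mm from the axis; turns with the tray; at carousel angle 0 it lies towards the front marker. Each notch is open above, below and outside, 62 mm wide at its narrowest and reaches in to 162 mm from the axis. Shut fingers let 20 mm down into it 185 mm from the axis turn the tray by pushing the lobe beside it in a circle
- drink_can: drink can, silver with a magenta band, 66 mm diameter, 147 mm high, loose, standing upright on the tray about 70 mm from the axis. It rides round with the tray. Origin at the centre of its underside, z up
- pen_cup: red patterned tin with brushes and probes in it, 72 mm wide, 179 mm high over all, loose on the tray about 70 mm from the axis. Origin at the centre of its underside, z up
- jar: squat white jar with a blue lid, 66 mm diameter, 85 mm high, loose on the tray about 70 mm from the axis. Origin at the centre of its underside, z up
- mug: bystander: dark green stoneware mug, 81x114x94 mm, on the table to the left. Origin at the centre of its underside
- marker_red: bystander: red marker pen, 16 mm thick, 141 mm long, lying on the table at the left. Origin at the middle of its underside, its length along y
- balm_bottle: bystander: beige flat bottle with a loop on its tall cap, 38x58x239 mm, standing at the right. Origin at the centre of its underside
There are look-alikes about, which are no part of the job. There is more than one size of the pen_cup; the one meant has the size given above.

How it is judged:
By the outcome, as a careful person would: the job done as asked, in the order asked, and still so for the second after the job is handed in, with the robot touching nothing.
It also fails if it takes over 72 s, if anything falls off the work surface, if the arm or the gripper's body presses on something with over 40 N, if the wrist force passes 120 N, or if a joint passes its speed limit or range.

## Working session

There is one attempt and no reset: what is moved stays moved. The work goes in short steps, Python scripts to look and compute and a tool call to move; the robot and the scene stay as the last step left them, time stands still between calls to the robot, and variables do not carry over. Pictures are saved under pics/ and viewed, at most 10 in all, crops included, and the job is handed in when it is done.

Besides the shell and the picture viewer there is one more tool, called after ">>>" as name(argument=value, ...) on one line, values as JSON. apply_moves: Moves the arm, as the interface text tells. Scaled input: -1 to 1 covers 1000 mm each way for a shift and 90 degrees each way for a turn. Its arguments: {"type":"object","properties":{"targets":{"type":"array","items":{"type":"array","items":{"type":"number"}}},"newtons":{"type":"number"}},"required":["targets"]}

```bash
mkdir -p pics; ls
python3 - <<'E'
from plant import *
import cv2,numpy as np
s=get_state();print(s)
for n in("top","scene"):
    c=capture(n);cv2.imwrite(f"pics/{n}0.png",c["frame"][:,:,::-1]);np.savez(f"{n}0.npz",**c);print(c["camera_matrix"],c["T"])
E
```

```text
pics
{'time_s': 0.0, 'joints': array([-4.80659260e+01,  2.05912096e+01,  6.33388921e-01, -2.09222252e-02,
       -7.01342182e+01, -1.65064734e+01]), 'qd': array([ 0.04675828, -0.01866395, -0.0220375 , -0.07007056,  0.02294587,
        0.09893284]), 'joint_torque': array([ 1.26032542e-04, -5.82731152e+01,  2.93050522e+01,  6.99721053e+00,
        6.77369404e-03, -1.16172278e-04]), 'tcp_pos': array([ 0.28960854, -0.6092111 ,  0.24461975]), 'eef_rot': array([ 1.79906166e+02, -7.29550975e-03, -1.54579519e+02]), 'contact_force': array([-0.06783042,  1.04770415,  0.01906938]), 'moment': array([ 0.01294305, -0.00951283, -0.03463013]), 'gripper_force': 0.0, 'gripper_width': 0.08786605480447347}
[[503.93769243   0.         319.84864158]
 [  0.         503.93769243 242.28916918]
 [  0.           0.           1.        ]] [[ 0.00481362 -0.99327259  0.11569956  0.35454942]
 [-0.99992343 -0.00609999 -0.01076667  0.02818171]
 [ 0.01140001 -0.11563888 -0.9932259   1.68022055]
 [ 0.          0.          0.          1.        ]]
[[573.85829817   0.         316.44626606]
 [  0.         573.85829817 241.54217372]
 [  0.           0.           1.        ]] [[-0.89913558 -0.3479626   0.26547548  0.07325677]
 [-0.43746703  0.69603176 -0.5693526   0.97481551]
 [ 0.01333404 -0.62806195 -0.77804909  1.37492346]
 [ 0.          0.          0.          1.        ]]
```

View pics/top0.png

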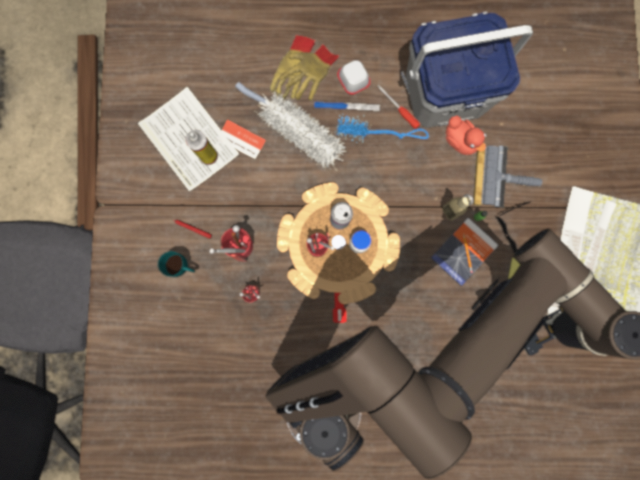

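View pics/scene0.png

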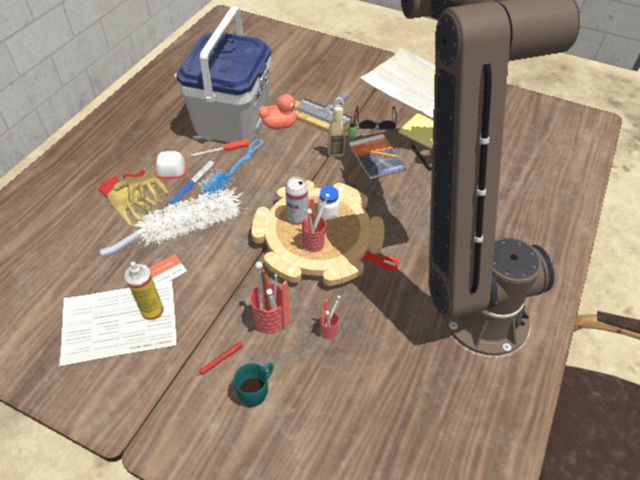

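```bash
cat > h.py <<'E'
import numpy as np,cv2
def cloud(c):
    K=c["camera_matrix"];Z=c["range_z"];v,u=np.indices(Z.shape)
    P=np.stack([(u-K[0,2])*Z/K[0,0],(v-K[1,2])*Z/K[1,1],Z],-1)
    P=P@c["T"][:3,:3].T+c["T"][:3,3];P[Z==0]=9
    return P
def tray(c,rmax=.25,g=(.47,-.02)):
    P=cloud(c);m=(abs(P[...,2]-.06)<.008)&(np.hypot(P[...,0]-g[0],P[...,1]-g[1])<rmax)
    q=P[m][:,:2]
    # keep largest component
    n,l,st,_=cv2.connectedComponentsWithStats(m.astype(np.uint8));k=1+st[1:,4].argmax()
    q=P[l==k][:,:2].astype(np.float32)
    return P,q,cv2.minEnclosingCircle(q)
def profile(q,ctr):
    d=q-ctr;a=np.degrees(np.arctan2(d[:,1],d[:,0]))%360;r=np.hypot(*d.T)
    return np.array([r[(a>=t)&(a<t+4)].max(initial=0) for t in range(0,360,4)])
def objs(c,P,ctr):
    hsv=cv2.cvtColor(c["frame"],cv2.COLOR_RGB2HSV);d=np.hypot(P[...,0]-ctr[0],P[...,1]-ctr[1])
    n,l,st,ce=cv2.connectedComponentsWithStats(((P[...,2]>.07)&(P[...,2]<.3)&(d<.14)).astype(np.uint8))
    for k in range(1,n):
        if st[k,4]>15:
            p=P[l==k];t=p[p[:,2]>p[:,2].max()-.012]
            x=np.median(p,0)[:2];y=(t.min(0)+t.max(0))[:2]/2;z=y-ctr
            print("obj px",ce[k].round(),st[k,4],"zmax",p[:,2].max().round(3),"med",x.round(3),"top",y.round(3),"r",np.hypot(*z).round(3),"ang",np.degrees(np.arctan2(z[1],z[0])).round(1),hsv[l==k].mean(0).round())
    r=(((hsv[...,0]<8)|(hsv[...,0]>172))&(hsv[...,1]>170)&(hsv[...,2]>60)&(d>.185)&(d<.28)&(P[...,0]<ctr[0]-.1)).astype(np.uint8)
    p=P[r>0];print("marker",len(p),p.mean(0).round(3), cv2.minAreaRect(p[:,:2].astype(np.float32)),"ang",np.degrees(np.arctan2(*(p.mean(0)[:2]-ctr)[::-1])))
E
python3 - <<'E'
from h import *
c=np.load("top0.npz");P,q,(ctr,R)=tray(c);ctr=np.array(ctr);print(len(q),ctr,R)
pr=profile(q,ctr);print([(4*i,int(1000*r)) for i,r in enumerate(pr)])
objs(c,P,ctr)
s=np.load("scene0.npz");P2,q2,(c2,R2)=tray(s,.25,ctr);print(len(q2),c2,R2);objs(s,P2,ctr)
f=c["frame"][170:320,260:420];cv2.imwrite("pics/crop0.png",cv2.resize(f,None,fx=5,fy=4)[:,:,::-1][:600,:800])
E
```

```text
8293 [ 0.54421449 -0.04782225] 0.1997508555650711
[(0, 172), (4, 176), (8, 178), (12, 181), (16, 182), (20, 186), (24, 189), (28, 191), (32, 195), (36, 196), (40, 176), (44, 158), (48, 160), (52, 161), (56, 160), (60, 196), (64, 199), (68, 199), (72, 199), (76, 198), (80, 198), (84, 198), (88, 197), (92, 197), (96, 194), (100, 161), (104, 161), (108, 161), (112, 160), (116, 161), (120, 197), (124, 199), (128, 199), (132, 198), (136, 198), (140, 199), (144, 199), (148, 198), (152, 199), (156, 197), (160, 160), (164, 159), (168, 161), (172, 159), (176, 160), (180, 196), (184, 197), (188, 198), (192, 198), (196, 198), (200, 199), (204, 198), (208, 198), (212, 198), (216, 194), (220, 159), (224, 159), (228, 160), (232, 159), (236, 159), (240, 194), (244, 197), (248, 198), (252, 199), (256, 198), (260, 197), (264, 199), (268, 199), (272, 199), (276, 197), (280, 160), (284, 160), (288, 159), (292, 160), (296, 160), (300, 182), (304, 180), (308, 177), (312, 173), (316, 173), (320, 172), (324, 171), (328, 171), (332, 170), (336, 170), (340, 160), (344, 159), (348, 160), (352, 161), (356, 159)]
obj px [340. 215.] 499 zmax 0.212 med [ 0.609 -0.05 ] top [ 0.617 -0.052] r 0.073 ang -3.1 [ 32.  22. 179.]
obj px [359. 242.] 376 zmax 0.153 med [ 0.538 -0.111] top [ 0.541 -0.115] r 0.067 ang -92.6 [ 96. 137. 210.]
obj px [318. 243.] 304 zmax 0.241 med [0.53 0.02] top [0.518 0.012] r 0.065 ang 113.5 [ 12. 109. 155.]
marker 155 [ 0.321 -0.053  0.008] ((0.3237666189670563, -0.05398036912083626), (0.040018368512392044, 0.06858402490615845), 89.93603515625) ang -178.62349244985384
6728 (0.5454232692718506, -0.04268283396959305) 0.2032170593738556
obj px [310. 210.] 2339 zmax 0.241 med [ 0.549 -0.02 ] top [0.517 0.018] r 0.071 ang 112.2 [ 56.  69. 176.]
marker 190 [ 0.321 -0.046  0.007] ((0.32251065969467163, -0.05004260689020157), (0.04596855863928795, 0.07313884049654007), 86.78109741210938) ang 179.50957573086572
```

View pics/crop0.png

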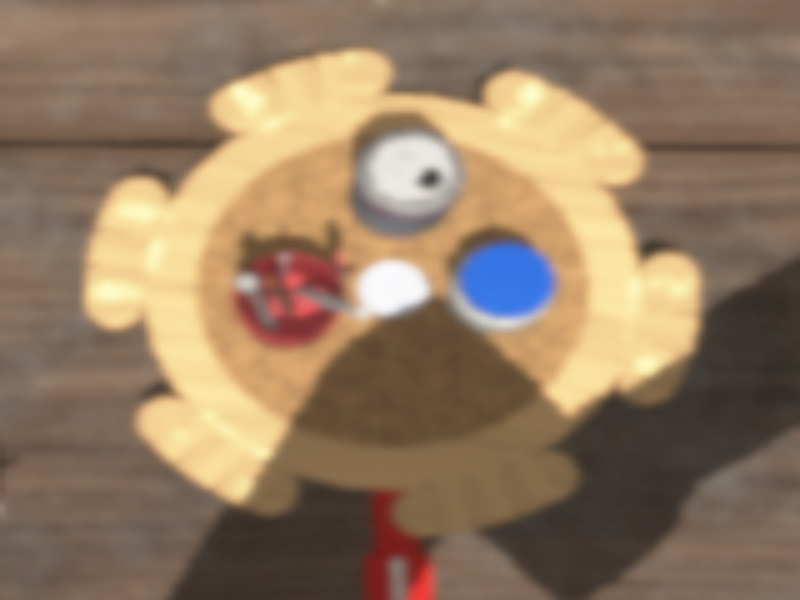

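Run:
```python
from h import *
ctr=np.array([.544,-.048])
a={n:np.load(n+"0.npz") for n in("top","scene")}
for lo,hi in((.015,.09),(.09,.3)):
  print("z",lo,hi)
  row=[]
  for t in range(-180,180,10):
    ds=[]
    for n,c in a.items():
        P=cloud(c);d=P[...,:2]-ctr;r=np.hypot(d[...,0],d[...,1]);an=np.degrees(np.arctan2(d[...,1],d[...,0]))
        m=(an>=t)&(an<t+10)&(r>.215)&(r<.5)&(P[...,2]>lo)&(P[...,2]<hi)
        k=np.sort(r[m]);ds.append(int(1000*k[5]) if len(k)>8 else 0)
    row.append((t,*ds))
  print(row)
# marker detail
c=a["top"];P=cloud(c);hsv=cv2.cvtColor(c["frame"],cv2.COLOR_RGB2HSV)
r=((hsv[...,0]<8)|(hsv[...,0]>172))&(hsv[...,1]>150)
for v in range(288,326):
    u=np.where(r[v,320:360])[0]+320
    if len(u): print(v,u.min(),u.max(),P[v,u.min()].round(3),P[v,u.max()].round(3))
```

```text
z 0.015 0.09
[(-180, 242, 0), (-170, 0, 0), (-160, 0, 0), (-150, 0, 0), (-140, 0, 0), (-130, 0, 0), (-120, 497, 0), (-110, 345, 346), (-100, 326, 321), (-90, 362, 377), (-80, 370, 364), (-70, 380, 370), (-60, 0, 0), (-50, 0, 495), (-40, 449, 475), (-30, 429, 433), (-20, 363, 379), (-10, 293, 294), (0, 259, 257), (10, 261, 261), (20, 338, 333), (30, 471, 460), (40, 0, 0), (50, 0, 0), (60, 0, 0), (70, 0, 0), (80, 300, 292), (90, 281, 286), (100, 313, 312), (110, 301, 304), (120, 304, 308), (130, 0, 0), (140, 0, 0), (150, 0, 0), (160, 0, 477), (170, 0, 0)]
z 0.09 0.3
[(-180, 0, 0), (-170, 0, 0), (-160, 0, 0), (-150, 0, 0), (-140, 0, 0), (-130, 0, 0), (-120, 0, 0), (-110, 0, 0), (-100, 0, 0), (-90, 0, 0), (-80, 373, 364), (-70, 387, 374), (-60, 0, 0), (-50, 0, 0), (-40, 478, 473), (-30, 496, 488), (-20, 0, 0), (-10, 0, 0), (0, 0, 0), (10, 0, 0), (20, 0, 0), (30, 0, 0), (40, 0, 0), (50, 0, 0), (60, 0, 0), (70, 0, 0), (80, 286, 285), (90, 280, 285), (100, 309, 312), (110, 333, 304), (120, 305, 308), (130, 0, 0), (140, 0, 0), (150, 408, 400), (160, 371, 360), (170, 497, 492)]
293 335 339 [ 
[... 1013 characters left out ...]
013]
311 333 345 [ 0.322 -0.034  0.014] [ 0.322 -0.074  0.006]
312 333 345 [ 0.319 -0.034  0.011] [ 0.319 -0.074  0.007]
313 333 345 [ 0.316 -0.034  0.018] [ 0.316 -0.074  0.005]
314 333 346 [ 0.312 -0.034  0.011] [ 0.312 -0.078 -0.003]
315 333 346 [ 0.309 -0.034  0.008] [ 0.309 -0.078 -0.004]
316 333 346 [ 0.306 -0.034  0.008] [ 0.306 -0.077  0.003]
317 333 346 [ 0.302 -0.034  0.005] [ 0.302 -0.078  0.001]
318 333 346 [ 0.3   -0.034  0.015] [ 0.299 -0.078 -0.009]
319 333 346 [ 0.296 -0.034  0.011] [ 0.296 -0.078 -0.002]
320 333 346 [ 0.293 -0.034  0.017] [ 0.293 -0.077  0.004]
321 333 345 [ 0.289 -0.035  0.003] [ 0.29  -0.074  0.011]
322 335 344 [ 0.286 -0.041  0.005] [ 0.286 -0.071 -0.001]
```

>>> apply_moves(targets=[[0,0,0,-0.01,0,0,-0.067],[0,0,0,-0.01,0,0,-0.067],[0,0,0,-0.01,0,0,-0.067],[0,0,0,-0.01,0,0,-0.067],[0,0,0,-0.01,0,0,-0.067],[0,0,0,-0.01,0,0,-0.067],[0,0,0,-0.01,0,0,-0.067],[0,0,0,-0.01,0,0,-0.067],[0,0,0,-0.01,0,0,-0.067],[0,0,0,-0.01,0,0,-0.067],[0,0,0,0,0,0,-0.067],[0,0,0,0,0,0,-0.067],[0,0,0,0,0,0,-0.067],[0,0,0,0,0,0,-0.067],[0,0,0,0,0,0,0]], newtons=10)

```text
time_s: 1.35
tcp_pos: [0.2897, -0.6094, 0.345]
eef_rot: [180.0, 0.1, -69.9]
contact_force: [0.5, 0.1, -0.4]
gripper_width: 0.0001
gripper_force: 0.0
```

>>> apply_moves(targets=[[0,-0.016,-0.027,0,0,0,0],[0,-0.016,-0.027,0,0,0,0],[0,-0.016,-0.027,0,0,0,0],[0,-0.016,-0.027,0,0,0,0],[0,-0.016,-0.027,0,0,0,0],[0,-0.016,-0.027,0,0,0,0],[0,-0.016,-0.027,0,0,0,0],[0,-0.016,-0.027,0,0,0,0],[0,-0.016,-0.027,0,0,0,0],[0,-0.016,-0.027,0,0,0,0],[0,-0.016,-0.027,0,0,0,0],[0,-0.016,-0.027,0,0,0,0],[0,-0.016,-0.027,0,0,0,0],[0,-0.016,-0.027,0,0,0,0],[0,-0.016,-0.027,0,0,0,0],[0,-0.016,-0.027,0,0,0,0],[0,0,0,0,0,0,0],[0,0,0,0,0,0,0]])

```text
time_s: 2.85
tcp_pos: [0.6101, -0.2206, 0.3446]
eef_rot: [179.9, 0.0, -70.2]
contact_force: [-0.8, -0.8, -0.8]
gripper_width: 0.0007
gripper_force: 0.0
```

>>> apply_moves(targets=[[0,0,0.003,0.024,0,0,0],[0,0,0,0.024,0,0,0],[0,0,0,0.024,0,0,0],[0,0,0,0.024,0,0,0],[0,0,0,0.024,0,0,0],[0,0,0,0.024,0,0,0],[0,0,0,0.024,0,0,0],[0,0,0,0.024,0,0,0],[0,0,0,0.024,0,0,0],[0,0,0,0.024,0,0,0],[0,0,0,0,0,0,0],[0,0,0,0,0,0,0]])

```text
time_s: 3.85
tcp_pos: [0.6052, -0.2239, 0.1048]
eef_rot: [179.8, 0.1, -70.3]
contact_force: [0.3, -0.5, 0.8]
gripper_width: 0.0004
gripper_force: 0.0
```

Run:
```python
from plant import *
from h import *
print(get_state()["joints"].round(1))
a=capture("scene")["frame"][130:310,230:430];b=capture("top")["frame"][170:350,260:460]
cv2.imwrite("pics/p1.png",cv2.resize(np.hstack([a,b]),None,fx=2,fy=2,interpolation=2)[:,:,::-1])
```

```text
[ -3.   24.5 -13.    0.  -52.6  22.7]
```

View pics/p1.png

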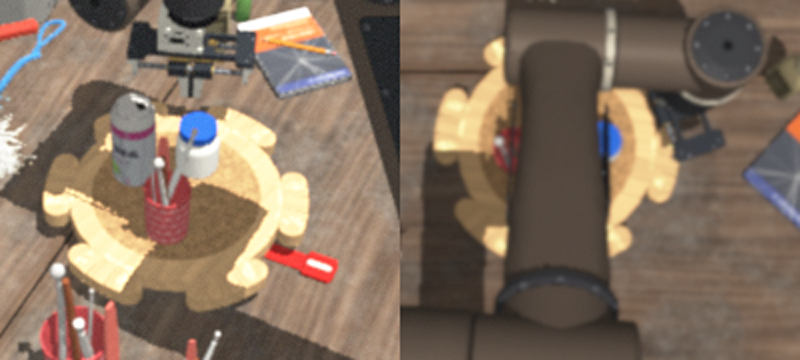

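Run:
```python
from plant import *
from h import *
P=cloud(capture("top"));d=np.hypot(P[...,0]-.544,P[...,1]+.048)
z=P[...,2][(d<.25)&(P[...,2]>.26)];print(np.percentile(z,[0,5,50,95]).round(3))
c=capture("scene");cv2.imwrite("pics/s1.png",c["frame"][:300,150:550,::-1])
P=cloud(c);d=np.hypot(P[...,0]-.544,P[...,1]+.048);z=P[...,2][(d<.11)&(P[...,2]>.25)];print(len(z),np.percentile(z,[0,5,50]) if len(z) else 0)
```

```text
[0.279 0.487 0.585 0.756]
3361 [0.4185405  0.46335248 0.53313657]
```

View pics/s1.png

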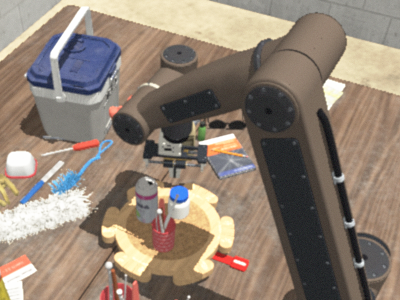

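>>> apply_moves(targets=[[0,0,0,0.01,0,0,0],[0,0,0,0.01,0,0,0],[0,0,0,0.01,0,0,0],[0,0,0,0.008,0,0,0],[0,0,0,0.007,0,0,0],[0,0,0,0,0,0,0],[0,0,0,0,0,0,0]])

```text
time_s: 4.63
tcp_pos: [0.6061, -0.2231, 0.0597]
eef_rot: [179.9, 0.0, -70.1]
contact_force: [0.6, -0.1, 1.1]
gripper_width: 0.0004
gripper_force: 0.0
```

>>> apply_moves(targets=[[0,0,0.0029,0,0,0,0.01],[0,0,0.0029,0,0,0,0.01],[0,0,0.0029,0,0,0,0.01],[0,0,0.0029,0,0,0,0.01],[0,-0.0001,0.0058,0,0,0,0.02],[0,-0.0001,0.0058,0,0,0,0.02],[0,-0.0001,0.0058,0,0,0,0.02],[0,-0.0001,0.0058,0,0,0,0.02],[0,-0.0001,0.0058,0,0,0,0.02],[0,-0.0001,0.0058,0,0,0,0.02],[0,-0.0001,0.0058,0,0,0,0.02],[0,-0.0001,0.0058,0,0,0,0.02],[0,-0.0001,0.0058,0,0,0,0.02],[0,-0.0001,0.0058,0,0,0,0.02],[0,-0.0001,0.0058,0,0,0,0.02],[0,-0.0001,0.0058,0,0,0,0.02]])

```text
time_s: 5.97
tcp_pos: [0.5267, -0.2333, 0.0611]
eef_rot: [-179.9, 0.0, -95.5]
contact_force: [2.6, 0.9, -0.7]
gripper_width: 0.0002
gripper_force: 0.7
```

>>> apply_moves(targets=[[0,-0.0001,0.0058,0,0,0,0.02],[0,-0.0001,0.0058,0,0,0,0.02],[0,-0.0001,0.0058,0,0,0,0.02],[0,-0.0001,0.0058,0,0,0,0.02],[0,-0.0001,0.0058,0,0,0,0.02],[0,-0.0001,0.0058,0,0,0,0.02],[0,-0.0001,0.0058,0,0,0,0.02],[0,-0.0001,0.0058,0,0,0,0.02],[0,-0.0001,0.0058,0,0,0,0.02],[0,-0.0001,0.0058,0,0,0,0.02],[0,-0.0001,0.0058,0,0,0,0.02],[0,-0.0001,0.0058,0,0,0,0.02],[0,-0.0001,0.0058,0,0,0,0.02],[0,-0.0001,0.0058,0,0,0,0.02],[0,-0.0001,0.0058,0,0,0,0.02],[0,0,0.0029,0,0,0,0.01],[0,0,0.0029,0,0,0,0.01],[0,0,0.0029,0,0,0,0.01],[0,0,0.0029,0,0,0,0.01],[0,0,0,0,0,0,0]])

```text
time_s: 7.63
tcp_pos: [0.4349, -0.1986, 0.0606]
eef_rot: [180.0, 0.0, -126.0]
contact_force: [-0.5, 0.1, -0.5]
gripper_width: 0.0002
gripper_force: 0.0
```

```bash
cat >> h.py <<'E'
def look(n="top",ctr=np.array([.544,-.048])):
    from plant import capture,get_state
    s=get_state();d=s["tcp_pos"][:2]-ctr
    print("tcp r",np.hypot(*d).round(4),"ang",np.degrees(np.arctan2(d[1],d[0])).round(1),s["tcp_pos"].round(4),s["eef_rot"].round(1),s["contact_force"].round(1))
    for n in("top","scene"):
        c=capture(n);P,q,_=tray(c,.21,ctr);d=q-ctr;r=np.hypot(*d.T);a=np.degrees(np.arctan2(d[:,1],d[:,0]))
        m=(r>.172)&(r<.192)
        # lobes present at this radius: phase of 6-fold symmetry from per-degree occupancy
        pr=np.array([np.any(m&(np.abs(a-t)<=.5)) for t in range(-180,180)])
        t=np.arange(-180,180)
        # notch runs: gaps of 15-24 deg
        g=[];i=0;pp=np.r_[pr,pr]
        while i<360:
            if not pp[i]:
                j=i
                while j<719 and not pp[j]: j+=1
                if 14<=j-i<=24: g.append((-180+(i+j-1)/2,j-i))
                i=j
            i+=1
        print(n,"notches",g)
        objs(c,P,ctr)
    return c
E
python3 -c "from h import *;look()"
```

```text
tcp r 0.186 ang -125.9 [ 0.4349 -0.1986  0.0606] [ 180.    0. -126.] [-0.5  0.1 -0.5]
top notches [(-61.0, 19), (-1.0, 19), (59.5, 20), (119.0, 19)]
obj px [321. 225.] 325 zmax 0.245 med [0.592 0.008] top [0.573 0.009] r 0.064 ang 63.2 [  7. 113. 128.]
obj px [358. 225.] 492 zmax 0.211 med [ 0.579 -0.104] top [ 0.584 -0.107] r 0.071 ang -55.9 [ 32.  19. 164.]
marker 0 [nan nan nan] ((0.0, 0.0), (0.0, 0.0), 0.0) ang nan
scene notches [(-59.0, 23), (1.5, 18), (60.0, 19), (118.0, 19), (177.5, 18)]
obj px [306. 204.] 1710 zmax 0.242 med [ 0.579 -0.022] top [0.575 0.015] r 0.07 ang 64.0 [ 47.  69. 157.]
obj px [340. 213.] 597 zmax 0.15 med [ 0.485 -0.067] top [ 0.49  -0.082] r 0.064 ang -147.4 [ 68.  91. 173.]
marker 185 [ 0.322 -0.046  0.007] ((0.32271361351013184, -0.046759188175201416), (0.07258163392543793, 0.045768994837999344), 5.186595916748047) ang 179.5186776849295h.py:26: RuntimeWarning: Mean of empty slice.
  p=P[r>0];print("marker",len(p),p.mean(0).round(3), cv2.minAreaRect(p[:,:2].astype(np.float32)),"ang",np.degrees(np.arctan2(*(p.mean(0)[:2]-ctr)[::-1])))
  ret = um.true_divide(
```

>>> apply_moves(targets=[[0,0,-0.003,0,0,0,-0.01],[0,0,0,-0.015,0,0,0],[0,0,0,-0.015,0,0,0],[0,0,0,-0.015,0,0,0],[0,-0.0005,-0.0136,0,0,0,-0.0467],[0,-0.0005,-0.0136,0,0,0,-0.0467],[0,-0.0005,-0.0136,0,0,0,-0.0467],[0,-0.0005,-0.0136,0,0,0,-0.0467],[0,-0.0005,-0.0136,0,0,0,-0.0467],[0,-0.0005,-0.0136,0,0,0,-0.0467],[0,-0.0005,-0.0136,0,0,0,-0.0467],[0,-0.0005,-0.0136,0,0,0,-0.0467],[0,-0.0005,-0.0136,0,0,0,-0.0467],[0,-0.0005,-0.0136,0,0,0,-0.0467],[0,-0.0005,-0.0136,0,0,0,-0.0467],[0,-0.0005,-0.0136,0,0,0,-0.0467],[0,-0.0005,-0.0136,0,0,0,-0.0467],[0,-0.0005,-0.0136,0,0,0,-0.0467],[0,-0.0005,-0.0136,0,0,0,-0.0467],[0,0,0,0,0,0,0]])

```text
time_s: 9.4
tcp_pos: [0.6335, -0.212, 0.1049]
eef_rot: [180.0, -0.0, -61.7]
contact_force: [0.0, -0.1, 0.2]
gripper_width: 0.0004
gripper_force: 0.0
```

>>> apply_moves(targets=[[0,0,0,0.012,0,0,0],[0,0,0,0.012,0,0,0],[0,0,0,0.012,0,0,0],[0,0,0,0.009,0,0,0],[0,0,0,0,0,0,0],[0,0,0.0029,0,0,0,0.01],[0,0,0.0029,0,0,0,0.01],[0,0,0.0029,0,0,0,0.01],[0,0,0.0029,0,0,0,0.01],[0,0,0.0029,0,0,0,0.01],[0,0,0.0029,0,0,0,0.01],[0,-0.0001,0.0058,0,0,0,0.02],[0,-0.0001,0.0058,0,0,0,0.02],[0,-0.0001,0.0058,0,0,0,0.02],[0,-0.0001,0.0058,0,0,0,0.02],[0,-0.0001,0.0058,0,0,0,0.02],[0,-0.0001,0.0058,0,0,0,0.02],[0,-0.0001,0.0058,0,0,0,0.02],[0,-0.0001,0.0058,0,0,0,0.02],[0,-0.0001,0.0058,0,0,0,0.02]])

```text
time_s: 11.07
tcp_pos: [0.5656, -0.2333, 0.0612]
eef_rot: [-179.9, -0.0, -83.7]
contact_force: [0.9, -0.5, 0.9]
gripper_width: 0.0009
gripper_force: 0.7
```

>>> apply_moves(targets=[[0,-0.0001,0.0058,0,0,0,0.02],[0,-0.0001,0.0058,0,0,0,0.02],[0,-0.0001,0.0058,0,0,0,0.02],[0,-0.0001,0.0058,0,0,0,0.02],[0,-0.0001,0.0058,0,0,0,0.02],[0,-0.0001,0.0058,0,0,0,0.02],[0,-0.0001,0.0058,0,0,0,0.02],[0,-0.0001,0.0058,0,0,0,0.02],[0,-0.0001,0.0058,0,0,0,0.02],[0,-0.0001,0.0058,0,0,0,0.02],[0,-0.0001,0.0058,0,0,0,0.02],[0,-0.0001,0.0058,0,0,0,0.02],[0,-0.0001,0.0058,0,0,0,0.02],[0,-0.0001,0.0058,0,0,0,0.02],[0,-0.0001,0.0058,0,0,0,0.02],[0,-0.0001,0.0058,0,0,0,0.02],[0,-0.0001,0.0058,0,0,0,0.02],[0,-0.0001,0.0058,0,0,0,0.02],[0,-0.0001,0.0058,0,0,0,0.02],[0,-0.0001,0.0058,0,0,0,0.02]])

```text
time_s: 12.73
tcp_pos: [0.4535, -0.2102, 0.061]
eef_rot: [-179.9, 0.0, -119.7]
contact_force: [0.5, -1.5, 0.1]
gripper_width: 0.0007
gripper_force: 0.6
```

>>> apply_moves(targets=[[0,-0.0001,0.0058,0,0,0,0.02],[0,-0.0001,0.0058,0,0,0,0.02],[0,-0.0001,0.0058,0,0,0,0.02],[0,0,0.0029,0,0,0,0.01],[0,0,0.0029,0,0,0,0.01],[0,0,0.0015,0,0,0,0.005],[0,0,0,0,0,0,0],[0,0,0,0,0,0,0],[0,0,-0.003,0,0,0,-0.01],[0,0,0,-0.015,0,0,0],[0,0,0,-0.015,0,0,0],[0,0,0,-0.015,0,0,0]])

```text
time_s: 13.73
tcp_pos: [0.4353, -0.1983, 0.1058]
eef_rot: [179.9, -0.0, -126.3]
contact_force: [-0.5, -0.4, -0.8]
gripper_width: 0.0003
gripper_force: 0.0
```

```bash
python3 -W ignore -c "from h import *;look()"
```

```text
tcp r 0.1855 ang -125.9 [ 0.4353 -0.1983  0.1058] [ 179.9   -0.  -126.3] [-0.5 -0.4 -0.8]
top notches [(-61.5, 20), (-1.5, 20), (58.5, 20)]
obj px [342. 217.] 361 zmax 0.241 med [ 0.616 -0.058] top [ 0.609 -0.046] r 0.065 ang 2.0 [ 13. 115. 131.]
obj px [362. 243.] 175 zmax 0.213 med [ 0.526 -0.113] top [ 0.527 -0.115] r 0.069 ang -104.6 [ 15.  20. 105.]
marker 0 [nan nan nan] ((0.0, 0.0), (0.0, 0.0), 0.0) ang nan
scene notches [(-122.5, 20), (0.0, 19), (59.0, 17), (117.5, 18), (176.5, 18)]
obj px [300. 201.] 890 zmax 0.242 med [ 0.607 -0.05 ] top [ 0.609 -0.038] r 0.066 ang 8.7 [ 22. 113. 155.]
obj px [336. 210.] 1479 zmax 0.212 med [ 0.493 -0.079] top [ 0.512 -0.107] r 0.067 ang -118.2 [ 74.  55. 138.]
marker 189 [ 0.321 -0.045  0.007] ((0.3221450448036194, -0.04894131049513817), (0.04849996417760849, 0.07229320704936981), 84.8696517944336) ang 179.3358277736864
```

>>> apply_moves(targets=[[0,-0.0005,-0.0136,0,0,0,-0.0467],[0,-0.0005,-0.0136,0,0,0,-0.0467],[0,-0.0005,-0.0136,0,0,0,-0.0467],[0,-0.0005,-0.0136,0,0,0,-0.0467],[0,-0.0005,-0.0136,0,0,0,-0.0467],[0,-0.0005,-0.0136,0,0,0,-0.0467],[0,-0.0005,-0.0136,0,0,0,-0.0467],[0,-0.0005,-0.0136,0,0,0,-0.0467],[0,-0.0005,-0.0136,0,0,0,-0.0467],[0,-0.0005,-0.0136,0,0,0,-0.0467],[0,-0.0005,-0.0136,0,0,0,-0.0467],[0,-0.0005,-0.0136,0,0,0,-0.0467],[0,-0.0005,-0.0136,0,0,0,-0.0467],[0,-0.0005,-0.0136,0,0,0,-0.0467],[0,-0.0005,-0.0136,0,0,0,-0.0467],[0,0,0,0,0,0,0]])

```text
time_s: 15.17
tcp_pos: [0.6306, -0.2139, 0.1042]
eef_rot: [180.0, 0.0, -63.0]
contact_force: [0.7, 0.7, 0.7]
gripper_width: 0.0004
gripper_force: 0.0
```

>>> apply_moves(targets=[[0,0,0,0.012,0,0,0],[0,0,0,0.012,0,0,0],[0,0,0,0.012,0,0,0],[0,0,0,0.009,0,0,0],[0,0,0,0,0,0,0],[0,0,0.0029,0,0,0,0.01],[0,0,0.0029,0,0,0,0.01],[0,0,0.0029,0,0,0,0.01],[0,0,0.0029,0,0,0,0.01],[0,0,0.0029,0,0,0,0.01],[0,0,0.0029,0,0,0,0.01],[0,-0.0001,0.0058,0,0,0,0.02],[0,-0.0001,0.0058,0,0,0,0.02],[0,-0.0001,0.0058,0,0,0,0.02],[0,-0.0001,0.0058,0,0,0,0.02],[0,-0.0001,0.0058,0,0,0,0.02],[0,-0.0001,0.0058,0,0,0,0.02],[0,-0.0001,0.0058,0,0,0,0.02],[0,-0.0001,0.0058,0,0,0,0.02],[0,-0.0001,0.0058,0,0,0,0.02]])

```text
time_s: 16.83
tcp_pos: [0.5624, -0.2339, 0.0612]
eef_rot: [-179.9, -0.0, -85.0]
contact_force: [1.2, -1.2, 0.5]
gripper_width: 0.0004
gripper_force: 0.7
```

>>> apply_moves(targets=[[0,-0.0001,0.0058,0,0,0,0.02],[0,-0.0001,0.0058,0,0,0,0.02],[0,-0.0001,0.0058,0,0,0,0.02],[0,-0.0001,0.0058,0,0,0,0.02],[0,-0.0001,0.0058,0,0,0,0.02],[0,-0.0001,0.0058,0,0,0,0.02],[0,-0.0001,0.0058,0,0,0,0.02],[0,-0.0001,0.0058,0,0,0,0.02],[0,-0.0001,0.0058,0,0,0,0.02],[0,-0.0001,0.0058,0,0,0,0.02],[0,-0.0001,0.0058,0,0,0,0.02],[0,-0.0001,0.0058,0,0,0,0.02],[0,-0.0001,0.0058,0,0,0,0.02],[0,-0.0001,0.0058,0,0,0,0.02],[0,-0.0001,0.0058,0,0,0,0.02],[0,-0.0001,0.0058,0,0,0,0.02],[0,-0.0001,0.0058,0,0,0,0.02],[0,-0.0001,0.0058,0,0,0,0.02],[0,-0.0001,0.0058,0,0,0,0.02]])

```text
time_s: 18.42
tcp_pos: [0.4559, -0.211, 0.061]
eef_rot: [-179.9, 0.0, -119.2]
contact_force: [0.5, -1.8, 0.4]
gripper_width: 0.0009
gripper_force: 0.6
```

>>> apply_moves(targets=[[0,-0.0001,0.0058,0,0,0,0.02],[0,-0.0001,0.0058,0,0,0,0.02],[0,0,0.0029,0,0,0,0.01],[0,0,0.0029,0,0,0,0.01],[0,0,0,0,0,0,0],[0,0,0,0,0,0,0],[0,0,-0.003,0,0,0,-0.01],[0,0,0,-0.015,0,0,0],[0,0,0,-0.015,0,0,0],[0,0,0,-0.015,0,0,0],[0,0,0,-0.03,0,0,0],[0,0,0,-0.03,0,0,0],[0,0,0,-0.03,0,0,0],[0,0,0,-0.03,0,0,0],[0,0,0,-0.03,0,0,0],[0,0,0,0,0,0,0]])

```text
time_s: 19.75
tcp_pos: [0.4466, -0.2043, 0.2618]
eef_rot: [-179.5, 0.2, -123.5]
contact_force: [1.1, 1.3, 1.5]
gripper_width: 0.0006
gripper_force: 0.0
```

>>> apply_moves(targets=[[0,0.03,-0.01,0,0,0,0],[0,0.03,-0.01,0,0,0,0],[0,0.03,-0.01,0,0,0,0],[0,0.03,-0.01,0,0,0,0],[0,0.03,-0.01,0,0,0,0],[0,0.03,-0.01,0,0,0,0],[0,0.03,-0.01,0,0,0,0],[0,0.03,-0.01,0,0,0,0],[0,0.03,-0.01,0,0,0,0],[0,0.03,-0.01,0,0,0,0],[0,0.03,-0.01,0,0,0,0],[0,0.03,-0.01,0,0,0,0],[0,0,0,0,0,0,0]])

```text
time_s: 20.83
tcp_pos: [0.3425, -0.5739, 0.2537]
eef_rot: [179.9, -0.0, -123.7]
contact_force: [0.9, 1.6, 0.1]
gripper_width: 0.0002
gripper_force: 0.0
```

```bash
python3 -W ignore - <<'E'
from h import *;look()
from plant import capture
b=capture("top")["frame"][180:330,260:420];a=capture("scene")["frame"][150:300,230:430]
cv2.imwrite("pics/p2.png",np.hstack([cv2.resize(b,(400,375),interpolation=2),cv2.resize(a,(400,300),interpolation=2)[np.r_[0:300,[0]*75]]])[:,:,::-1])
E
```

```text
tcp r 0.5632 ang -111.0 [ 0.3425 -0.5739  0.2537] [ 179.9   -0.  -123.7] [0.9 1.6 0.1]
top notches [(-119.5, 20), (-58.5, 20), (1.0, 19), (61.0, 19), (121.5, 20), (181.0, 19)]
obj px [359. 230.] 358 zmax 0.243 med [ 0.573 -0.11 ] top [ 0.58  -0.102] r 0.065 ang -56.3 [ 17. 118. 150.]
obj px [317. 244.] 364 zmax 0.155 med [0.529 0.02 ] top [0.534 0.02 ] r 0.069 ang 98.2 [ 99. 142. 215.]
obj px [342. 262.] 434 zmax 0.213 med [ 0.468 -0.053] top [ 0.47  -0.056] r 0.074 ang -173.6 [ 16.  20. 128.]
marker 165 [ 0.326 -0.054  0.008] ((0.3238254189491272, -0.05391576886177063), (0.06855182349681854, 0.04009756073355675), 0.2976516783237457) ang -178.43442417568411
scene notches [(-119.0, 21), (-60.5, 24), (3.5, 18), (62.5, 18), (120.0, 19), (179.5, 20)]
obj px [318. 194.] 768 zmax 0.239 med [ 0.57  -0.082] top [ 0.58  -0.096] r 0.06 ang -52.8 [ 19. 115. 163.]
obj px [342. 215.] 949 zmax 0.211 med [ 0.464 -0.031] top [ 0.469 -0.048] r 0.075 ang -179.7 [ 76.  27. 128.]
obj px [311. 233.] 629 zmax 0.152 med [0.528 0.04 ] top [0.534 0.023] r 0.071 ang 97.9 [ 68.  93. 212.]
marker 197 [ 0.322 -0.046  0.007] ((0.32279902696609497, -0.047922439873218536), (0.04662811756134033, 0.07363365590572357), 87.44927978515625) ang 179.52709085875807
```

View pics/p2.png

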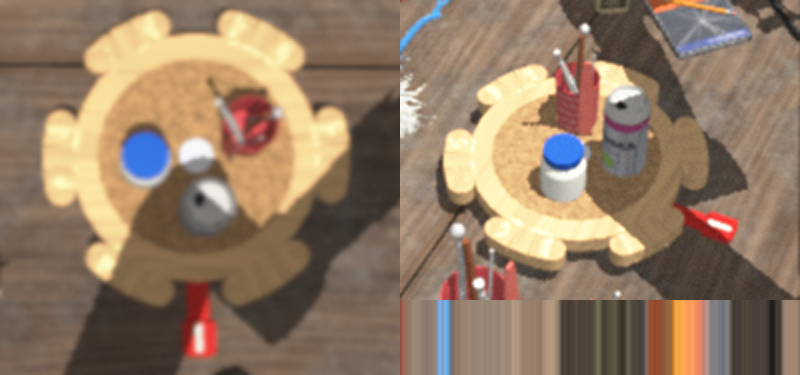

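```bash
cat > m.py <<'E'
from h import *
from plant import capture
def ray(c,u,v,z):
    d=c["T"][:3,:3]@np.linalg.solve(c["camera_matrix"],[u,v,1]);o=c["T"][:3,3];return (o+d*(z-o[2])/d[2])[:2]
def px(c,p):
    q=np.linalg.inv(c["T"])@np.r_[p,1];k=c["camera_matrix"]@q[:3];return (k/k[2])[:2]
def run():
  for n in("top","scene"):
    c=capture(n);P=cloud(c);hsv=cv2.cvtColor(c["frame"],cv2.COLOR_RGB2HSV)
    v,u=np.indices(P.shape[:2])
    d=lambda x,y:np.hypot(P[...,0]-x,P[...,1]-y)
    # can top
    m=(d(.47,-.05)<.05)&(P[...,2]>.198)
    can=ray(c,(u[m].min()+u[m].max())/2,(v[m].min()+v[m].max())/2,.206);can2=ray(c,u[m].mean(),v[m].mean(),.206)
    # marker: red pixels outer part, filled hull, at z=.01
    r=(((hsv[...,0]<8)|(hsv[...,0]>172))&(hsv[...,1]>150)&(d(.3,-.05)<.06)).astype(np.uint8)
    pts=np.array([ray(c,a,b,.01) for b,a in zip(*np.where(r))],np.float32)
    far=pts[(pts[:,0]<.315)];h=cv2.convexHull(far);M=cv2.moments(h);mk=np.array([M["m10"],M["m01"]])/M["m00"]
    # hub: white low-sat near ctr
    g=(d(.544,-.048)<.035)&(hsv[...,1]<45)&(hsv[...,2]>120)&(P[...,2]<.1)
    hub=ray(c,u[g].mean(),v[g].mean(),np.median(P[g][:,2]))
    print(n,"can",can.round(4),can2.round(4),"mk",mk.round(4),cv2.minAreaRect(far),"hub",hub.round(4),g.sum(),np.median(P[g][:,2]).round(3))
    for ct in(hub,np.array([.544,-.048])):
        A=lambda p:np.degrees(np.arctan2(*(p-ct)[::-1]))%360
        print("  can",A(can).round(1),A(can2).round(1),"mk",A(mk).round(1))
    # red edges per distance
    for x in(.32,.31,.3,.295):
        y=pts[abs(pts[:,0]-x)<.003,1];print("  ",x,y.min().round(4),y.max().round(4),((y.min()+y.max())/2).round(4))
run()
E
python3 -W ignore m.py
```

```text
top can [ 0.4699 -0.0545] [ 0.4708 -0.0553] mk [ 0.2998 -0.0552] ((0.2994367480278015, -0.05562474578619003), (0.025974422693252563, 0.04275365173816681), 0.24909989535808563) hub [ 0.5455 -0.0471] 152 0.061
  can 185.6 186.3 mk 181.9
  can 185.0 185.7 mk 181.7
   0.32 -0.077 -0.0342 -0.0556
   0.31 -0.077 -0.0342 -0.0556
   0.3 -0.077 -0.0343 -0.0556
   0.295 -0.0769 -0.0343 -0.0556
scene can [ 0.4702 -0.0455] [ 0.4701 -0.0475] mk [ 0.3001 -0.046 ] ((0.29939597845077515, -0.04613560438156128), (0.029410457238554955, 0.0478103905916214), 0.4285989999771118) hub [ 0.5331 -0.0526] 26 0.061
  can 173.5 175.4 mk 178.4
  can 178.0 179.6 mk 179.5
   0.32 -0.0677 -0.025 -0.0464
   0.31 -0.0682 -0.0222 -0.0452
   0.3 -0.0687 -0.0227 -0.0457
   0.295 -0.0701 -0.0253 -0.0477
```

>>> apply_moves(targets=[[0,0,0,0,0,0,-0.03],[0,-0.0308,0.0082,0,0,0,0],[0,-0.0308,0.0082,0,0,0,0],[0,-0.0308,0.0082,0,0,0,0],[0,-0.0308,0.0082,0,0,0,0],[0,-0.0308,0.0082,0,0,0,0],[0,-0.0308,0.0082,0,0,0,0],[0,-0.0308,0.0082,0,0,0,0],[0,-0.0308,0.0082,0,0,0,0],[0,-0.0308,0.0082,0,0,0,0],[0,-0.0308,0.0082,0,0,0,0],[0,-0.0308,0.0082,0,0,0,0],[0,-0.0308,0.0082,0,0,0,0],[0,0,0,0,0,0,0],[0,0,0,0.03,0,0,0],[0,0,0,0.03,0,0,0],[0,0,0,0.03,0,0,0],[0,0,0,0.03,0,0,0],[0,0,0,0.028,0,0,0],[0,0,0,0,0,0,0]])

```text
time_s: 22.8
tcp_pos: [0.4464, -0.2008, 0.1034]
eef_rot: [179.6, -0.1, -120.9]
contact_force: [-1.0, -0.1, 0.2]
gripper_width: 0.0004
gripper_force: 0.0
```

>>> apply_moves(targets=[[0,0.0045,-0.006,0,0,0,0],[0,0,0,0,0,0,0],[0,0,0,0,0,0,0]])

```text
time_s: 23.05
tcp_pos: [0.4542, -0.2092, 0.1096]
eef_rot: [-179.8, 0.1, -120.9]
contact_force: [0.8, 0.5, 0.4]
gripper_width: 0.0005
gripper_force: 0.0
```

>>> apply_moves(targets=[[0,0,0,0.012,0,0,0],[0,0,0,0.012,0,0,0],[0,0,0,0.012,0,0,0],[0,0,0,0.012,0,0,0],[0,0,0,0,0,0,0],[0,0,0.0029,0,0,0,0.01],[0,0,0.0029,0,0,0,0.01],[0,0,0.0029,0,0,0,0.01],[0,0,0.0029,0,0,0,0.01],[0,0,0.0029,0,0,0,0.01],[0,0,0.0029,0,0,0,0.01],[0,0,0,0,0,0,0],[0,0,0,0,0,0,0]])

```text
time_s: 24.13
tcp_pos: [0.438, -0.1992, 0.0597]
eef_rot: [-180.0, 0.0, -126.3]
contact_force: [-0.2, -0.9, -0.1]
gripper_width: 0.0003
gripper_force: 0.0
```

>>> apply_moves(targets=[[0,0,0.0029,0,0,0,0.01],[0,0,0.0029,0,0,0,0.01],[0,0,0.0029,0,0,0,0.01],[0,0,0,0,0,0,0],[0,0,0,0,0,0,0],[0,0,0,0,0,0,0]])

```text
time_s: 24.63
tcp_pos: [0.4309, -0.1939, 0.0595]
eef_rot: [180.0, -0.0, -129.0]
contact_force: [0.4, -0.3, 0.1]
gripper_width: 0.0005
gripper_force: 0.0
```

>>> apply_moves(targets=[[0,0,-0.003,0,0,0,-0.01],[0,0,0,-0.015,0,0,0],[0,0,0,-0.015,0,0,0],[0,0,0,-0.015,0,0,0],[0,0,0,-0.03,0,0,0],[0,0,0,-0.03,0,0,0],[0,0,0,-0.03,0,0,0],[0,0,0,-0.03,0,0,0],[0,0,0,-0.03,0,0,0],[0,0,0,0,0,0,0],[0,0,0,0,0,0,0]])

```text
time_s: 25.55
tcp_pos: [0.4344, -0.1961, 0.2563]
eef_rot: [-179.8, 0.1, -128.1]
contact_force: [-0.7, -0.8, 0.4]
gripper_width: 0.0004
gripper_force: 0.0
```

>>> apply_moves(targets=[[0,0.03,-0.01,0,0,0,0],[0,0.03,-0.01,0,0,0,0],[0,0.03,-0.01,0,0,0,0],[0,0.03,-0.01,0,0,0,0],[0,0.03,-0.01,0,0,0,0],[0,0.03,-0.01,0,0,0,0],[0,0.03,-0.01,0,0,0,0],[0,0.03,-0.01,0,0,0,0],[0,0.03,-0.01,0,0,0,0],[0,0.03,-0.01,0,0,0,0],[0,0.03,-0.01,0,0,0,0],[0,0.03,-0.01,0,0,0,0],[0,0,0,0,0,0,0]])

```text
time_s: 26.63
tcp_pos: [0.3033, -0.5568, 0.2517]
eef_rot: [179.8, -0.0, -128.3]
contact_force: [1.0, 1.0, -0.6]
gripper_width: 0.0004
gripper_force: 0.0
```

```bash
python3 -W ignore m.py; python3 -W ignore - <<'E'
from h import *;look()
from plant import capture
b=capture("top")["frame"][180:330,260:420];a=capture("scene")["frame"][120:420,130:530]
cv2.imwrite("pics/p3.png",np.hstack([cv2.resize(b,(400,375),interpolation=2),np.vstack([a,a[:75]])])[:,:,::-1])
E
```

```text
top can [ 0.4699 -0.0501] [ 0.47 -0.05] mk [ 0.2998 -0.0554] ((0.29943710565567017, -0.05563375726342201), (0.025975031778216362, 0.04277164861559868), 0.24904105067253113) hub [ 0.5454 -0.0478] 150 0.062
  can 181.8 181.7 mk 181.8
  can 181.6 181.5 mk 181.7
   0.32 -0.077 -0.0342 -0.0556
   0.31 -0.077 -0.0342 -0.0556
   0.3 -0.077 -0.0343 -0.0556
   0.295 -0.0769 -0.0343 -0.0556
scene can [ 0.4687 -0.042 ] [ 0.4688 -0.0423] mk [ 0.3001 -0.046 ] ((0.29939597845077515, -0.04613560438156128), (0.029410457238554955, 0.0478103905916214), 0.4285989999771118) hub [ 0.5335 -0.0503] 40 0.061
  can 172.8 173.0 mk 179.0
  can 175.5 175.7 mk 179.5
   0.32 -0.0699 -0.0216 -0.0458
   0.31 -0.0682 -0.0222 -0.0452
   0.3 -0.0687 -0.0227 -0.0457
   0.295 -0.0701 -0.0253 -0.0477
tcp r 0.5596 ang -115.3 [ 0.3044 -0.5538  0.252 ] [ 179.8    0.  -128.2] [-0.   0.4 -1. ]
top notches [(-123.0, 19), (-63.0, 21), (-2.5, 20), (57.5, 20), (117.0, 19), (177.0, 19)]
obj px [359. 231.] 346 zmax 0.241 med [ 0.569 -0.11 ] top [ 0.577 -0.104] r 0.065 ang -59.5 [ 17. 117. 150.]
obj px [317. 242.] 361 zmax 0.153 med [0.534 0.02 ] top [0.538 0.02 ] r 0.069 ang 95.3 [ 97. 141. 217.]
obj px [341. 263.] 432 zmax 0.212 med [ 0.466 -0.05 ] top [ 0.472 -0.052] r 0.073 ang -177.1 [ 15.  19. 165.]
marker 167 [ 0.326 -0.054  0.008] ((0.3238849639892578, -0.05393600836396217), (0.06848075240850449, 0.040020622313022614), 0.3763802945613861) ang -178.45759477314127
scene notches [(-123.5, 18), (-63.0, 23), (-2.0, 19), (58.5, 18), (116.0, 19), (176.0, 19)]
obj px [332. 206.] 1727 zmax 0.242 med [ 0.49  -0.056] top [ 0.575 -0.097] r 0.058 ang -57.1 [ 50.  66. 150.]
obj px [310. 232.] 628 zmax 0.154 med [0.532 0.041] top [0.539 0.025] r 0.073 ang 94.3 [ 68.  93. 211.]
marker 202 [ 0.322 -0.047  0.007] ((0.32245537638664246, -0.05184898525476456), (0.05432634428143501, 0.07230927050113678), 89.3519287109375) ang 179.6549918609053
```

View pics/p3.png

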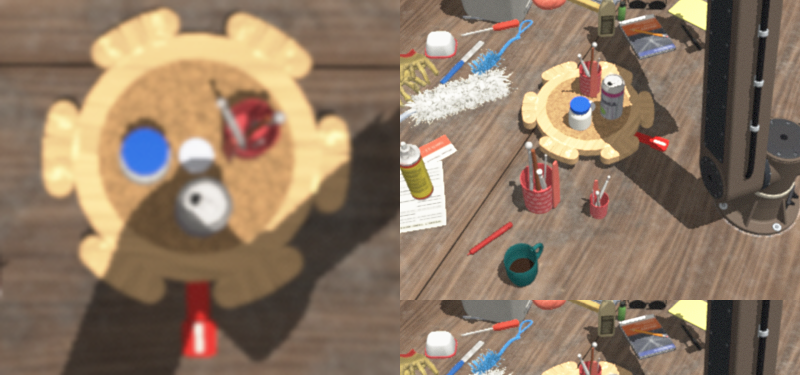

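The pictures show the can (204,205) at the front, in line with the marker's white line (199,335). The tray is still, all three things are upright on it, and the bystanders are where they were.

```bash
python3 -c "from plant import *;print(close_job())"
```

```text
the job is handed in; nothing more can be done
None
```

I turned the carousel clockwise until the silver can stood at the front. In the top view the can lies at 181.7° and the marker at 181.8°. All three things are upright on the tray, nothing else looks moved, and the hand was clear when I handed the job in at about 27 s of the 72 s allowed.

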